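# Square up the corner of a display plinth frame

### The job

To true up the display plinth frame on the shop counter, first swing the steel hasp on the tool board well clear of the assembly square it holds down, then take the square by its wooden handle. Lay it flat on the counter inside the corner of the timber frame, legs along the timbers, and press it firmly into the corner until both its outer edges are flush against the timbers. Finish while still holding it pressed there, without letting go, and leave everything else on the counter where it is.

Things in the scene. Friction and masses are not known exactly. Their poses are not given: they have to be found in the camera images.
- corner: inside corner of the fixed timber frame lying on the counter. Origin: the inside corner, at counter level. Its +x runs along the inner face of the plate, +y along the inner face of the stud, z up; the two faces are the planes y = 0 (plate) and x = 0 (stud), and the free space inside the corner is x > 0, y > 0. The corner does not move; the timber is smooth (friction about 0.3).
- stud: timber 40 x 240 x 38 mm high, origin and axes as corner; fills x -40..0, y -40..200 mm; its inner face is x = 0
- plate: timber 200 x 40 x 38 mm high, origin and axes as corner; fills x 0..200, y -40..0 mm; its inner face is y = 0
- board: fixed plywood tool board 210 x 200 x 12 mm thick. Origin at counter level, under the spot where the square's heel lies at the start (within about 3 mm); the board fills x -45..165, y -30..170 mm. The square lies flat on it with its legs along the board's +x and +y (within about 0.03 rad).
- square_grip (a point): centre of the square's dark wooden handle: 56 mm long along the square's (1,-1), 22 mm thick along the bisector (1,1), 36 mm high, rising from 16 to 52 mm above the square's underside, on a slanting cross-bar between the legs. This point is at x 62, y 62, z 38 mm from the heel on the underside. Axes: x and y along the two legs, away from the heel, z up.
- square_heel (a point): outer corner of the square where its two straight outer edges (y = 0, along the x leg, and x = 0, along the y leg) meet, half-way up the 16 mm thickness; axes as square_grip. When seated it lies at corner's x = 0, y = 0, with the axes of both parallel.
- square: the whole assembly square, 0.3 to 0.6 kg: aluminium L, legs 150 mm long (outer edges), 26 mm wide, 16 mm thick, joined by a slanting cross-bar 22 mm wide and 16 mm thick that carries the handle; origin at the heel on the underside, axes as square_grip
- hasp (a joint): angle of the hasp, a level steel strap 5 mm thick turning about an upright pivot; stays where left (friction 0.04 N m). 0 = along the board's +x, lying 4 mm above the square's y leg and over its catch block (starts at 0 to 0.2); grows as the free end swings counter-clockwise seen from above, to the board's +y; stop at 1.9. Past about 1.2 it is clear of the square.
- hasp_knob (a point): upright round steel knob at the hasp's free end, 14 mm diameter, 60 mm from the pivot axis; this point is on its axis, 55 mm above the counter; the knob rises from 37 to 73 mm above the counter
- hasp_pivot (a point): point on the hasp's upright pivot axis, 55 mm above the counter; it stands at x -18, y 122 mm in board
- tape: bystander: grey tape measure 50 x 32 x 34 mm on the counter, origin under it
- tin: bystander: small steel tin, 32 mm diameter, 22 mm high, on the tool board, origin under it
- mug: bystander: white mug, 72 mm diameter, 85 mm high, origin under it
- bottle: bystander: clear bottle, 60 mm diameter, 150 mm high, origin under it
- carton: bystander: small white carton 70 x 120 x 55 mm, origin under it
- bowl: bystander: white bowl, 110 mm diameter, 50 mm high, origin under it
- spatula: bystander: spatula lying at the right side, origin under it

How it is judged (in metres and radians):
On the way, in this order (a step that is already met when the one before it is completed fails the run):
1. the hasp is swung clear while the square still lies on the board (value of joint hasp above 1.2 rad and horizontal distance between square_heel and board below 0.03 m), for 0.2 s.
2. the square is taken off the board (horizontal distance between square_heel and board above 0.12 m), for 0.2 s.
At the end, for the whole second after the job is handed in: Square flat on the counter (heel point under 18 mm high, tilt under 0.05 rad), heel within 4 mm of the inside corner along both timbers, parallel within 0.035 rad, pressing stud and plate with over 1 N each, at rest, still held by the fingers (over 2 N), hasp past 1.2 rad (contact force between square and stud above 1 N and contact force between square and plate above 1 N and contact force between the fingers and square above 2 N and x of square_heel in the frame of corner between -0.004 and 0.004 m and y of square_heel in the frame of corner between -0.004 and 0.004 m and angle between the x axis of square_heel and the x axis of corner, either way round below 0.035 rad and angle between square_heel's own z axis and vertical below 0.05 rad and height (world z) of square_heel below 0.018 m and linear speed of square below 0.02 m/s and value of joint hasp above 1.2 rad); the arm keeps its last pose, push and grip.
It fails at once if another thing on the counter (tape, tin, mug, bottle, carton, bowl, spatula) is pushed more than 30 mm out of its place (distance of any of tape, tin, mug, bottle, carton, bowl, spatula from where it was at the start of the episode above 0.03 m).
It also fails if it takes over 64 s, if anything falls off the work surface, if the arm or the gripper's body presses on something with over 40 N, if the wrist force passes 120 N, or if a joint passes its speed limit or range.

### The arm

A 6-joint arm with a two-finger parallel gripper is mounted at the origin on the work surface. World frame = base frame: x ahead of the robot, y to its left, z up, the work surface at z = 0. Lengths are in mm, angles in rad, forces in N, time in s.
With the tool pointing down it reaches from about 300 to 875 mm from the base axis. Payload 6.4 kg.
Tool frame: the origin (TCP) lies on the centre line of the jaws, within the pads' length; the fingertips stand 11 mm ahead of it and the grasp point (between the pads) lies 8 mm behind it; z points along the fingers, y is the line along which they close (so a half turn about z gives the same grasp; the last joint's range is limited). The gripper opens to 88 mm and grips with 3 to 60 N. Pads are 18 mm wide; open, the fingers measure 123 mm over their backs; the gripper's body (75 mm by 187 mm) begins 45 mm behind the grasp point.
Start: joints at [0.991, 0.181, 1.607, -0, 1.354, -0.206], TCP at [209.954, 535.313, 219.214] pointing down, gripper open.
Joint ranges: [-2.99, 2.99], [-0.89, 2.07], [0.3, 2.58], [-1.14, 4.28], [0, 2.63], [-3.12, 3.12]. Speed limits (rad/s): [2.57, 2.57, 3.01, 3.14, 3.14, 3.14].

### API

Orientations are given as [roll, pitch, yaw] about the fixed x, y, z axes, in that order (R = Rz(yaw) Ry(pitch) Rx(roll)).
In Python, from bench import * gives the robot as it stands.
- The arm moves only by the shell command python3 -m inch 'ROWS' [FORCE]. ROWS is JSON, a list of rows, each a list of 3 entries, a list of its own where there are three numbers: the shift along the tool's x, y, z in m, then the turn, a rotation vector about the tool's x, y, z in degrees, then the closure, from 0 (fully open) to 1 (shut). In form: [[[x, y, z], [wx, wy, wz], grip], ...]. A call has 1 to 8 rows; each row shifts and turns the commanded pose from where the row before left it, along the tool's axes as they then stand; what a row does not reach is not made up. A row lasts 1/8 s, in which the tool goes at most 62.5 mm and 10.7 degrees, less where a joint would pass 70% of its speed; a pose out of reach is approached as far as the arm can. A call with a gripper value outside its range is refused whole. The fingers move at their own pace and stop on an object; FORCE is the grip in N (left out, the last holds). Time passes only in rows, so rows that do not move let the fingers close. It gives the time, the measured TCP pose, the force, the opening and the grip force at its end, in the units of the state.
- sense(): the state, without advancing time (a new reading comes with each control period).
- grab_frame(name): name is "scene" or "top"; returns a dict with "frame" (400x640x3 uint8, red, green, blue), "fx", "fy", "cx", "cy" (pixels), "T" (4x4, takes a point from camera to world coordinates). Camera axes: x right, y down, z forward; pixel columns grow to the right and rows downward; lengths in mm; the calibration is good to about 2 mm. A picture is of the moment at which its call begins. There is no depth.
- sign_off(): hands the job in; it is judged then, once.
The state is a dict: "time": time; "joint_pos": joint angles; "qvel": joint speeds; "joint_torque": joint torques, N m; "tcp_pos": TCP position; "orientation": TCP orientation; "wrist_force": force on the tool from outside, world axes, zero at the start; "torque": the same for the moment, N m; "opening": finger opening in mm; "grip_force": force on a finger pad.
Only numpy, scipy, OpenCV 4.12 (cv2) and the standard library are available. Lean on these libraries where they do the work, as an engineer would, in place of code of your own. Each camera call takes 0.05 s, during which the arm holds its last target. There are 200 camera calls.

## Working session

There is one attempt and no reset: what is moved stays moved. The work goes in short steps, Python scripts to look and compute and a shell command to move; the robot and the scene stay as the last step left them, time stands still between calls to the robot, and variables do not carry over. Pictures are saved under pics/ and viewed, at most 10 in all, crops included, and the job is handed in when it is done.

```bash
ls; mkdir -p pics; python3 - <<'E'
from bench import *
import cv2
s=sense();print(s['time'],s['tcp_pos'],s['orientation'],s['opening'],s['wrist_force'])
for n in('scene','top'):
    g=grab_frame(n);cv2.imwrite(f'pics/{n}0.png',g['frame'][:,:,::-1]);print(n,g['fx'],g['fy'],g['cx'],g['cy'],g['T'])
E
```

```text
pics
0.0 [209.6350104  534.82382288 218.30998667] [-3.13988359e+00 -3.68566531e-04  2.76780295e+00] 87.98591609896424 [-0.36652568 -0.51281527  0.18822363]
scene 375.0464271714592 375.0464271714592 322.6166584102057 198.5805311425645 [[ 6.82431517e-01  3.80244396e-01 -6.24260702e-01  1.24100185e+03]
 [ 7.30723775e-01 -3.76120064e-01  5.69716124e-01 -7.30820613e+02]
 [-1.81656116e-02 -8.44954375e-01 -5.34529806e-01  6.79272141e+02]
 [ 0.00000000e+00  0.00000000e+00  0.00000000e+00  1.00000000e+00]]
top 406.8931716873039 406.8931716873039 320.50656924127253 200.20908567362827 [[-1.97891417e-02 -9.90409363e-01  1.36739470e-01  3.86822441e+02]
 [-9.99739843e-01  1.80504522e-02 -1.39437180e-02 -5.15122994e+01]
 [ 1.13417796e-02 -1.36979831e-01 -9.90508905e-01  1.18882071e+03]
 [ 0.00000000e+00  0.00000000e+00  0.00000000e+00  1.00000000e+00]]
```

View pics/scene0.png

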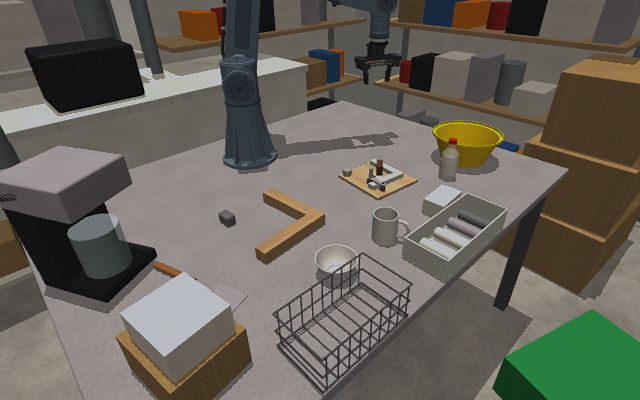

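View pics/top0.png

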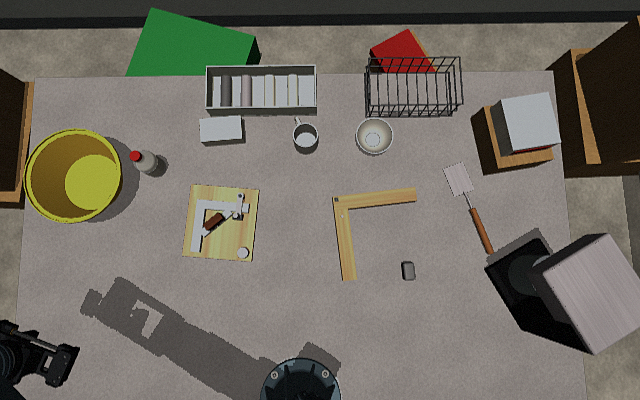

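The scene view shows the board with the square around (377,178) and the timber frame's corner near (315,215). In the top view the board spans about (183–259, 184–262) and the frame's inside corner is near (347,205). Next I'll enlarge those two areas of the top view.

```bash
python3 - <<'E'
import cv2,numpy as np
i=cv2.imread('pics/top0.png')
a=cv2.resize(i[175:270,175:270],(570,570),interpolation=cv2.INTER_CUBIC)
cv2.imwrite('pics/crop_board.png',a)
i2=cv2.imread('pics/scene0.png')
cv2.imwrite('pics/crop_sc.png',cv2.resize(i2[150:205,330:425],(760,440),interpolation=cv2.INTER_CUBIC))
E
```

```text
(no output)
```

View pics/crop_board.png

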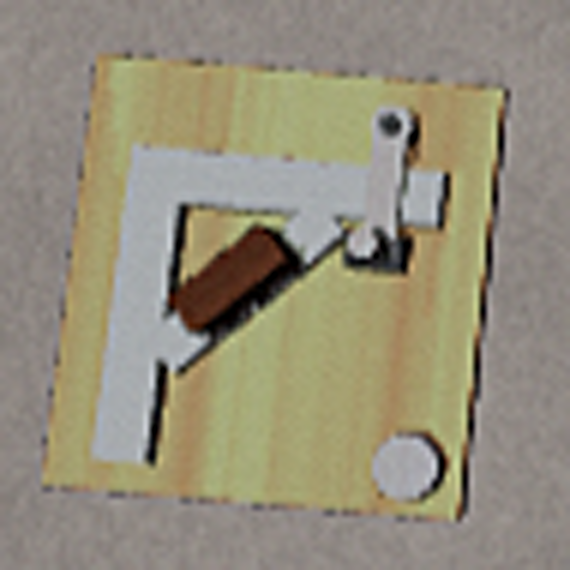

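View pics/crop_sc.png

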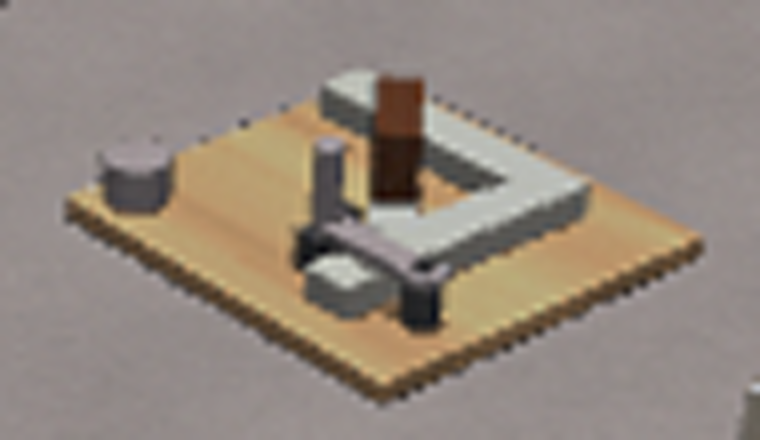

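The crops show the following:
- **Square:** the heel is at crop (135,148), about px (197.5,199.7). Its x leg runs down the image (world −x) and its y leg runs right (world −y).
- **Hasp and tin:** the pivot is at crop (393,122), the knob at crop (362,240) and the tin at crop (408,466).
- **Handle:** it is brown, centred at crop (230,278).

The hasp has to swing from pointing down to pointing right in the image.

```bash
cat > h.py <<'E'
import cv2,numpy as np
from bench import *
def proj(g,uv,z):
    uv=np.atleast_2d(uv).astype(float);T=g['T']
    d=np.c_[(uv[:,0]-g['cx'])/g['fx'],(uv[:,1]-g['cy'])/g['fy'],np.ones(len(uv))]@T[:3,:3].T
    o=T[:3,3];return o+d*((z-o[2])/d[:,2])[:,None]
def pix(g,P):
    T=g['T'];c=(np.atleast_2d(P)-T[:3,3])@T[:3,:3]
    return np.c_[c[:,0]/c[:,2]*g['fx']+g['cx'],c[:,1]/c[:,2]*g['fy']+g['cy']]
def blob(m,roi):
    M=np.zeros_like(m);x0,y0,x1,y1=roi;M[y0:y1,x0:x1]=m[y0:y1,x0:x1]
    c=max(cv2.findContours(M,cv2.RETR_EXTERNAL,cv2.CHAIN_APPROX_NONE)[0],key=cv2.contourArea)
    return c
def tool_delta(v,s=None):  # world vector -> tool axes
    from scipy.spatial.transform import Rotation as R
    s=s or sense();return R.from_euler('xyz',s['orientation']).inv().apply(v)
E
cat > m.py <<'E'
from h import *
g=grab_frame('top');f=g['frame'];hsv=cv2.cvtColor(f,cv2.COLOR_RGB2HSV)
wood=cv2.inRange(hsv,(8,70,60),(35,255,255))
# board: outer hull, corners by minAreaRect (z=12)
c=blob(wood,(175,175,270,270));P=proj(g,c[:,0],12)[:,:2].astype(np.float32)
r=cv2.minAreaRect(P);print('board rect',r);box=cv2.boxPoints(r);print(box)
# handle (dark brown) top at z=64
br=cv2.inRange(hsv,(0,90,20),(16,255,125));cb=blob(br,(195,205,230,240))
rh=cv2.minAreaRect(proj(g,cb[:,0],64)[:,:2].astype(np.float32));print('handle',rh,cv2.contourArea(cb))
# frame
c=blob(wood,(325,180,425,290));ap=cv2.approxPolyDP(c,4,True)[:,0];print('frame poly',ap.tolist())
print(proj(g,ap,38)[:,:2].round(0).tolist())
Q=proj(g,c[:,0],38)[:,:2];np.save('frame.npy',Q)
print('knob',proj(g,[175+(362-2.5)/6,175+(240-2.5)/6],73),'pivot@37',proj(g,[175+390.5/6,175+119.5/6],40))
E
python3 m.py
```

```text
board rect ((490.9588928222656, 222.34405517578125), (199.42764282226562, 209.5075225830078), 84.08284759521484)
[[376.4837   133.9606  ]
 [584.875    112.362404]
 [605.4341   310.7275  ]
 [397.0428   332.3257  ]]
handle ((489.51165771484375, 232.76707458496094), (22.471233367919922, 56.46397399902344), 36.74007034301758) 135.0
frame poly [[414, 187], [332, 197], [343, 280], [356, 279], [347, 210], [416, 200]]
[[579.0, -337.0], [554.0, -101.0], [321.0, -126.0], [323.0, -162.0], [516.0, -143.0], [541.0, -341.0]]
knob [[505.2720124  168.79142019  73.        ]] pivot@37 [[564.81175045 161.12710725  40.        ]]
```

The measurements agree with the given sizes: the board reads 199×210 and the handle 22×56. The knob is 58 mm from the pivot and its computed pivot position fits. The hasp is at about 0.01 rad. The corner is near (518,−145), turned about +0.21 rad from the board. I'm moving over the knob.

```bash
python3 -m inch '[[[-0.051,-0.029,0],[0,0,0],0],[[-0.051,-0.029,0],[0,0,0],0.3],[[-0.051,-0.029,0],[0,0,0],0.55],[[-0.051,-0.029,0],[0,0,0],0.55],[[-0.051,-0.029,0],[0,0,0],0.55],[[-0.051,-0.029,0],[0,0,0],0.55],[[-0.051,-0.029,0],[0,0,0],0.55],[[-0.051,-0.029,0],[0,0,0],0.55]]' 15
python3 -m inch '[[[0,0,0.01],[0,0,9.3],0.55],[[0,0,0.01],[0,0,9.3],0.55],[[0,0,0.01],[0,0,9.3],0.55],[[0,0,0.01],[0,0,9.3],0.55],[[0,0,0.01],[0,0,9.3],0.55],[[0,0,0.01],[0,0,9.3],0.55],[[0,0,0.01],[0,0,9.3],0.55],[[0,0,0.01],[0,0,9.3],0.55]]'
python3 -m inch '[[[0,0,0],[0,0,0],0.55],[[0,0,0],[0,0,0],0.55],[[0,0,0],[0,0,0],0.55]]'
python3 - <<'E'
from h import *
s=sense();print(s['tcp_pos'],s['orientation'],s['opening'],s['wrist_force'],s['joint_pos'])
print(tool_delta(np.array([504.5,168.5,52])-s['tcp_pos'],s))
E
```

```text
time: 1.15
tcp_pos: [505.9, 168.7, 219.1]
orientation: [3.141, -0.0, 2.768]
wrist_force: [0.6, 0.1, 0.3]
opening: 39.6
grip_force: 0.0
time: 2.15
tcp_pos: [504.8, 170.3, 138.6]
orientation: [-3.141, 0.0, 1.464]
wrist_force: [0.7, -0.4, 0.1]
opening: 39.4
grip_force: 0.0
time: 2.52
tcp_pos: [505.4, 170.4, 139.7]
orientation: [3.141, -0.0, 1.471]
wrist_force: [0.4, -0.0, 0.1]
opening: 39.7
grip_force: 0.0
[505.38936944 170.40144611 139.71497187] [ 3.14077211e+00 -1.98412383e-04  1.47099613e+00] 39.664720886615335 [ 0.40959189 -0.028497    0.07007643] [1.02472256e-01 1.74887771e-01 1.78487183e+00 3.19166837e-05
 1.18098937e+00 2.02260417e-01]
[-1.99800036 -0.76746799 87.71397695]
```

```bash
python3 -m inch '[[[-0.002,-0.001,0.03],[0,0,0],0.55],[[0,0,0.03],[0,0,0],0.55],[[0,0,0.02],[0,0,0],0.55],[[0,0,0.008],[0,0,0],0.55],[[0,0,0],[0,0,0],0.55],[[0,0,0],[0,0,0],1],[[0,0,0],[0,0,0],1],[[0,0,0],[0,0,0],1]]' 15
python3 -m inch '[[[0,0,0],[0,0,0],1],[[0,0,0],[0,0,0],1]]'
```

```text
time: 3.52
tcp_pos: [505.9, 168.4, 52.2]
orientation: [3.137, -0.001, 1.469]
wrist_force: [6.4, -0.7, -3.6]
opening: 11.8
grip_force: 14.7
time: 3.78
tcp_pos: [505.9, 168.4, 52.1]
orientation: [3.137, -0.001, 1.469]
wrist_force: [5.4, 0.3, -2.1]
opening: 11.4
grip_force: 15.0
```

```bash
python3 - <<'E'
from h import *
a=grab_frame('scene')['frame'];b=grab_frame('top')['frame']
A=cv2.resize(a[130:205,330:425],(475,375),interpolation=3);B=cv2.resize(b[175:250,190:270],(320,300),interpolation=3)
o=np.zeros((375,800,3),np.uint8);o[:,:475]=A;o[:300,478:798]=B
cv2.imwrite('pics/grip1.png',o[:,:,::-1])
E
```

```text
(no output)
```

View pics/grip1.png

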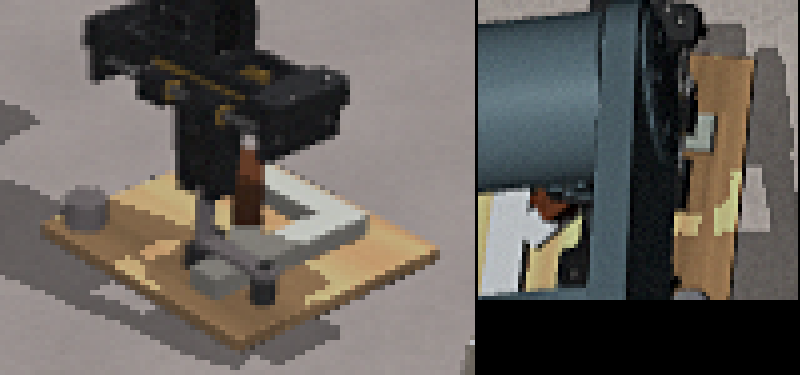

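The picture shows the fingers around the knob at about (205,200) in the left panel, with the strap still over the leg. I'll swing it along the arc.

```bash
python3 -m inch '[[[-0.0094,0.0007,0],[0,0,-9],1],[[-0.0094,0.0007,0],[0,0,-9],1],[[-0.0094,0.0007,0],[0,0,-9],1],[[-0.0094,0.0007,0],[0,0,-9],1],[[0,0,0],[0,0,0],1]]'
python3 -m inch '[[[-0.0094,0.0007,0],[0,0,-9],1],[[-0.0094,0.0007,0],[0,0,-9],1],[[-0.0094,0.0007,0],[0,0,-9],1],[[-0.0094,0.0007,0],[0,0,-9],1],[[0,0,0],[0,0,0],1]]'
```

```text
time: 4.5
tcp_pos: [514.3, 131.6, 53.8]
orientation: [3.138, 0.003, 2.098]
wrist_force: [0.6, -0.5, 6.7]
opening: 0.7
grip_force: 3.1
time: 5.12
tcp_pos: [542.1, 107.4, 53.7]
orientation: [3.139, 0.005, 2.726]
wrist_force: [0.9, 2.0, 11.0]
opening: 0.3
grip_force: 5.2
```

The knob slipped out because the opening is now 0. I'll lift, back away and look again.

```bash
python3 -m inch '[[[0,0,-0.03],[0,0,0],1],[[0,0,-0.04],[0,0,0],0.55],[[0,0,-0.04],[0,0,0],0.55],[[0.05,0.05,0],[0,0,0],0.55],[[0.05,-0.05,0],[0,0,0],0.55],[[0.05,-0.05,0],[0,0,0],0.55],[[0.05,-0.05,0],[0,0,0],0.55],[[0,0,0],[0,0,0],0.55]]'
python3 - <<'E'
from h import *
a=grab_frame('scene')['frame'];b=grab_frame('top')['frame']
cv2.imwrite('pics/top2.png',b[:,:,::-1])
A=cv2.resize(a[140:205,330:425],(380,260),interpolation=3);B=cv2.resize(b[175:270,175:275],(400,380),interpolation=3)
o=np.zeros((380,790,3),np.uint8);o[:260,:380]=A;o[:380,385:785]=B
cv2.imwrite('pics/look2.png',o[:,:,::-1])
E
```

```text
time: 6.12
tcp_pos: [337.4, 97.6, 160.4]
orientation: [-3.141, -0.001, 2.724]
wrist_force: [0.6, -0.4, 0.5]
opening: 39.6
grip_force: 0.0
```

View pics/look2.png

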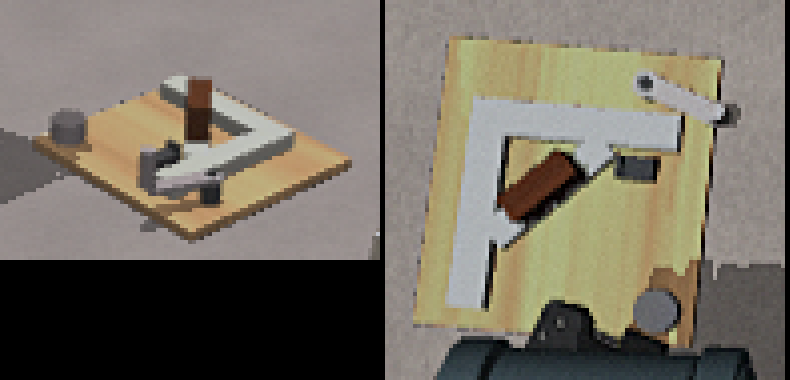

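The hasp did swing. In the right panel the pivot is at (645,83) and the knob top at (730,115), and the square lies undisturbed. Next I'll work out the hasp angle and check the square's pose.

```bash
sed -i 's/^c=blob(wood,(325.*$/raise SystemExit/' m.py; cat > k.py <<'E'
from h import *
g=grab_frame('top')
k=proj(g,[175+(730-385)/4-.4,175+115/4-.4],73)[0,:2];p=np.array([562.9,162.3]);xb=np.array([-.9947,.103]);yb=np.array([-.103,-.9947])
v=k-p;print(k,np.hypot(*v),'hasp',np.arctan2(v@yb,v@xb))
hsv=cv2.cvtColor(g['frame'],cv2.COLOR_RGB2HSV)
al=cv2.inRange(hsv,(0,0,150),(180,45,255))
c=blob(al,(188,195,249,255));P=proj(g,c[:,0],28)[:,:2]
q=P@np.c_[xb,yb]-np.array([557.6,285.5])@np.c_[xb,yb]
# outer edges in board axes
e=q[(abs(q[:,1])<6)&(q[:,0]>20)&(q[:,0]<130)];f=q[(abs(q[:,0])<6)&(q[:,1]>20)&(q[:,1]<130)]
a=np.polyfit(e[:,0],e[:,1],1);b=np.polyfit(f[:,1],f[:,0],1);print('xleg',a,'yleg',b,len(e),len(f))
E
python3 m.py; python3 k.py
```

```text
board rect ((490.9130859375, 221.8946075439453), (200.7591094970703, 209.75115966796875), 83.94408416748047)
[[376.03284 133.1395 ]
 [584.6134  111.01096]
 [605.79333 310.64972]
 [397.21277 332.77826]]
handle ((489.022705078125, 232.70730590820312), (22.200611114501953, 56.19623565673828), 35.355682373046875) 132.5
[535.10992344  97.64771689] 70.37191248696364 hasp 1.2680151785726144
xleg [-0.00560163 -1.31047568] yleg [0.00359883 0.86575914] 39 38
```

The hasp is only just past 1.2, at about 1.27, so I'll push the knob on from behind with closed fingers.

```bash
python3 -m inch '[[[-0.05,0.025,0],[0,0,0],1],[[-0.05,0.025,0],[0,0,0],1],[[-0.05,0.025,0],[0,0,0],1],[[0,0,0],[0,0,-8],1],[[0,0,0],[0,0,-8],1],[[0,0,0],[0,0,-8],1],[[0,0,0],[0,0,0],1],[[0,0,0],[0,0,0],1]]'
python3 -m inch '[[[0,0,0.035],[0,0,0],1],[[0,0,0.035],[0,0,0],1],[[0,0,0.025],[0,0,0],1],[[0,0,0.012],[0,0,0],1],[[0,0,0],[0,0,0],1],[[0,0,0],[0,0,0],1]]'
```

```text
time: 7.32
tcp_pos: [509.7, 106.0, 160.7]
orientation: [3.142, -0.001, -3.141]
wrist_force: [0.7, -1.4, -0.1]
opening: 0.3
grip_force: 0.0
time: 8.07
tcp_pos: [510.2, 105.8, 55.3]
orientation: [-3.142, 0.002, -3.139]
wrist_force: [0.4, -0.2, 0.1]
opening: 0.7
grip_force: 0.0
```

```bash
python3 -m inch '[[[-0.009,0,0],[0,0,0],1],[[-0.009,0,0],[0,0,0],1],[[-0.009,0,0],[0,0,0],1],[[-0.009,0,0],[0,0,0],1],[[-0.009,0,0],[0,0,0],1],[[0,0,0],[0,0,0],1]]'
```

```text
time: 8.82
tcp_pos: [554.9, 105.9, 54.2]
orientation: [-3.142, 0.0, -3.138]
wrist_force: [-0.2, 0.0, 0.1]
opening: 0.5
grip_force: 0.0
```

```bash
python3 -m inch '[[[0.004,0,-0.03],[0,0,0],1],[[0,0,-0.04],[0,0,0],1],[[0,0,-0.04],[0,0,0],0.3],[[0.022,0.042,0],[0,0,0],0.3],[[0.022,0.042,0],[0,0,0],0.3],[[0.022,0.042,0],[0,0,8.5],0.3],[[0,0,0],[0,0,8.5],0.3],[[0,0,0],[0,0,8.5],0.3]]'
python3 -m inch '[[[0,0,0],[0,0,8.5],0.3],[[0,0,0],[0,0,8.5],0.3],[[0,0,0],[0,0,8.5],0.3],[[0,0,0],[0,0,0],0.3],[[0,0,0],[0,0,0],0.3]]'
python3 - <<'E'
from h import *
s=sense();print(s['tcp_pos'],s['orientation'],s['joint_pos'])
print(tool_delta(np.array([489,232,44])-s['tcp_pos'],s), 'turn wz deg',np.degrees(s['orientation'][2]-2.25))
a=grab_frame('scene')['frame'];b=grab_frame('top')['frame']
A=cv2.resize(a[120:205,330:425],(475,425),interpolation=3);B=cv2.resize(b[175:260,190:270],(320,340),interpolation=3)
o=np.zeros((425,800,3),np.uint8);o[:,:475]=A;o[:340,478:798]=B
cv2.imwrite('pics/look3.png',o[:,:,::-1])
E
```

```text
time: 9.82
tcp_pos: [482.9, 232.5, 164.1]
orientation: [-3.141, -0.0, 2.697]
wrist_force: [-0.4, 0.0, 0.1]
opening: 58.2
grip_force: 0.0
time: 10.45
tcp_pos: [483.6, 231.7, 164.1]
orientation: [-3.141, -0.0, 2.258]
wrist_force: [0.5, -0.4, -0.1]
opening: 61.7
grip_force: 0.0
[483.60662924 231.72046639 164.13698654] [-3.14133601e+00 -9.61865601e-05  2.25752081e+00] [ 2.25369571e-01  1.51898426e-01  1.75727505e+00 -2.98072761e-05
  1.23269181e+00 -4.61345038e-01]
[ -3.21482246   4.37889762 120.135558  ] turn wz deg 0.4309109100728574
```

View pics/look3.png

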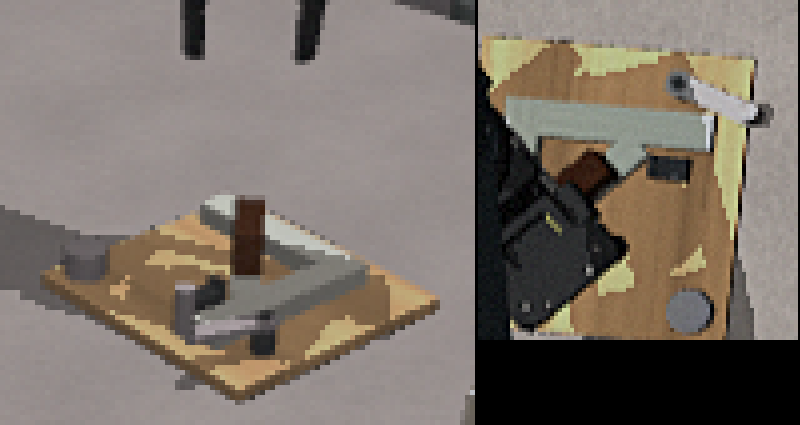

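The hasp hasn't moved. In the right panel the pivot is at (678,82) and the knob's dark end at (762,113). In the left panel the knob top is at (186,287). I'll triangulate the knob from the two views.

```bash
python3 - <<'E'
from h import *
gs=grab_frame('scene');gt=grab_frame('top')
ks=[330+186/5-.4,120+288/5-.4];kb=[330+187/5-.4,120+335/5-.4];pv=[330+263/5-.4,120+318/5-.4]
print('scene knob@73',proj(gs,ks,73),'base@37',proj(gs,kb,37),'pivot@40',proj(gs,pv,40))
for c in((745,108),(762,113)):
    print('top@73',proj(gt,[190+(c[0]-478)/4-.4,175+c[1]/4-.4],73),'@40',proj(gt,[190+(c[0]-478)/4-.4,175+c[1]/4-.4],40))
print('pivot top@40',proj(gt,[190+200/4-.4,175+82/4-.4],40))
for h in(1.0,1.27,1.4):
    xb=np.array([-.9947,.103]);yb=np.array([-.103,-.9947]);k=np.array([562.9,162.3])+60*(np.cos(h)*xb+np.sin(h)*yb)
    print(h,k,[(pix(g,[*k,z])-o)*m for g,o,m in((gs,(330,120),5),(gt,(190,175),4)) for z in(73,37)])
E
```

```text
scene knob@73 [[539.11520654 109.69645875  73.        ]] base@37 [[540.81489412 111.20350197  37.        ]] pivot@40 [[565.27214299 160.80355127  40.        ]]
top@73 [[540.21279474 110.05714735  73.        ]] @40 [[544.74925978 114.83550616  40.        ]]
top@73 [[536.51515554  98.33720971  73.        ]] @40 [[540.94226422 102.76895554  40.        ]]
pivot top@40 [[564.30820426 162.49701723  40.        ]]
1.0 [525.4533871  115.41839693] [array([[174.22497364, 276.00933818]]), array([[171.99508356, 322.6173176 ]]), array([[257.56899464, 127.75809494]]), array([[265.14171735, 133.86255824]])]
1.27 [539.31484165 107.12868653] [array([[181.65036514, 287.43906492]]), array([[179.28326332, 334.36758855]]), array([[269.64687302, 107.61178579]]), array([[276.835038  , 114.32521004]])]
1.4 [546.66594165 104.53678616] [array([[187.47269828, 292.65221122]]), array([[185.00469446, 339.72788777]]), array([[273.41912746,  97.00392402]]), array([[280.4849409 , 104.03724949]])]
```

```bash
python3 - <<'E'
from h import *
s=sense();g=grab_frame('scene');t=np.array(s['tcp_pos']);y=np.array([.773,.634,0])
for z in(153,164,183):
    print(z,[((pix(g,[*(t+k*y)[:2],z])-(330,120))*5).round(1).tolist() for k in(-35,35)])
f=g['frame'];cv2.imwrite('pics/tips.png',cv2.resize(f[60:205,325:425],(552,800)[::1] if 0 else (400,580),interpolation=3)[:,:,::-1])
E
```

```text
153 [[[194.8, 95.5]], [[296.5, 99.2]]]
164 [[[195.6, 80.7]], [[297.8, 84.3]]]
183 [[[196.9, 55.0]], [[299.9, 58.4]]]
```

View pics/tips.png

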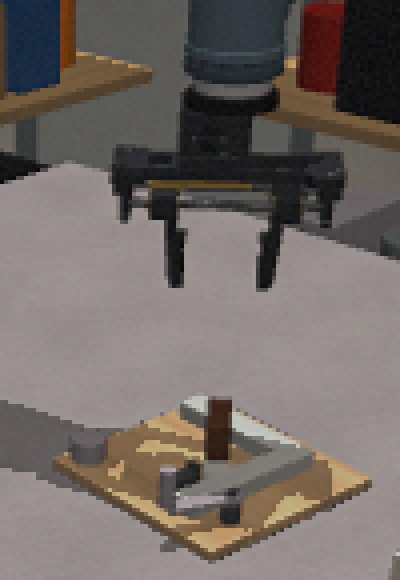

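The picture shows the fingertips at about (175,285) and (263,285). That puts them near z≈182 while the reported TCP z is 164, so the real tips sit about 18 mm above the reported TCP height instead of 11 mm below it. The earlier contact agrees: the tips rested on the 73 mm knob top at TCP z 54, which means they only dragged it. From here I use tip z = TCP z + 18.5, and I'll redo the push lower.

```bash
python3 -m inch '[[[-0.037,-0.0206,0],[0,0,0],1],[[-0.037,-0.0206,0],[0,0,0],1],[[-0.037,-0.0206,0],[0,0,0],1],[[0,0,0.03],[0,0,0],1],[[0,0,0.04],[0,0,0],1],[[0,0,0.04],[0,0,0],1],[[0,0,0.02],[0,0,0],1],[[0,0,0.007],[0,0,0],1]]'
python3 -m inch '[[[0,0,0],[0,0,0],1],[[0,0,0],[0,0,0],1]]'
```

```text
time: 11.7
tcp_pos: [505.0, 106.7, 25.9]
orientation: [-3.14, -0.002, 2.255]
wrist_force: [0.2, -0.0, -0.2]
opening: 0.5
grip_force: 0.0
time: 11.95
tcp_pos: [507.1, 106.7, 28.3]
orientation: [3.14, 0.001, 2.255]
wrist_force: [0.2, 0.2, 0.1]
opening: 0.5
grip_force: 0.0
```

```bash
python3 -m inch '[[[-0.0053,0.0065,0],[0,0,0],1],[[-0.0053,0.0065,0],[0,0,0],1],[[-0.0053,0.0065,0],[0,0,0],1],[[-0.0053,0.0065,0],[0,0,0],1],[[-0.0053,0.0065,0],[0,0,0],1],[[0,0,0],[0,0,0],1]]'
```

```text
time: 12.7
tcp_pos: [548.9, 106.6, 27.3]
orientation: [3.141, 0.001, 2.255]
wrist_force: [0.6, -0.6, -0.8]
opening: 0.5
grip_force: 0.0
```

```bash
python3 -m inch '[[[0.006,-0.008,0],[0,0,0],1],[[0,0,-0.05],[0,0,0],1],[[0,0,-0.04],[0,0,0],0.3],[[0.043,0.0135,0],[0,0,0],0.3],[[0.043,0.0135,0],[0,0,0],0.3],[[0.043,0.0135,0],[0,0,0],0.3],[[0,0,0],[0,0,0],0.3],[[0,0,0],[0,0,0],0.3]]'
python3 - <<'E'
from h import *
s=sense();print(s['tcp_pos'],s['orientation'],s['opening'])
print(tool_delta(np.array([489,232,14])-s['tcp_pos'],s))
a=grab_frame('scene')['frame'];b=grab_frame('top')['frame']
A=cv2.resize(a[120:205,330:425],(475,425),interpolation=3);B=cv2.resize(b[175:260,190:270],(320,340),interpolation=3)
o=np.zeros((425,800,3),np.uint8);o[:,:475]=A;o[:340,478:798]=B
cv2.imwrite('pics/look4.png',o[:,:,::-1])
E
```

```text
time: 13.7
tcp_pos: [487.5, 231.5, 117.2]
orientation: [-3.141, 0.0, 2.255]
wrist_force: [0.2, -0.1, 0.1]
opening: 58.1
grip_force: 0.0
[487.488816   231.5386492  117.19984674] [-3.14140144e+00  3.68639650e-04  2.25548095e+00] 58.06178430322612
[ -0.56030172   1.48209571 103.1997788 ]
```

View pics/look4.png

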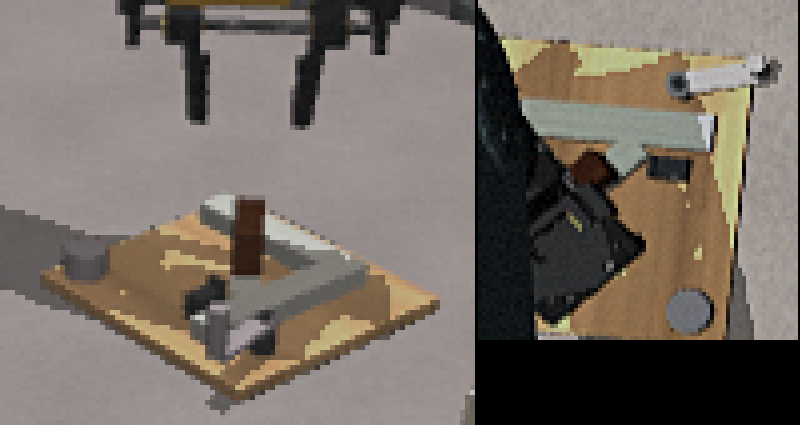

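The hasp now points past the board's +y (right panel: pivot (680,85), knob (768,70)), so it is at about 1.75 rad. The fingers are over the handle, so I'll descend and grip.

```bash
python3 -m inch '[[[-0.0005,0.0015,0.03],[0,0,0],0.3],[[0,0,0.03],[0,0,0],0.3],[[0,0,0.025],[0,0,0],0.3],[[0,0,0.016],[0,0,0],0.3],[[0,0,0],[0,0,0],0.3],[[0,0,0],[0,0,0],0.3]]'
python3 -m inch '[[[0,0,0],[0,0,0],1],[[0,0,0],[0,0,0],1],[[0,0,0],[0,0,0],1],[[0,0,0],[0,0,0],1],[[0,0,0],[0,0,0],1]]' 40
```

```text
time: 14.55
tcp_pos: [490.2, 232.3, 17.1]
orientation: [3.14, 0.001, 2.254]
wrist_force: [0.1, 0.2, -0.5]
opening: 61.4
grip_force: 0.0
time: 15.18
tcp_pos: [489.8, 232.7, 16.5]
orientation: [3.14, 0.0, 2.255]
wrist_force: [1.4, 1.0, 0.3]
opening: 21.8
grip_force: 40.0
```

```bash
python3 -m inch '[[[0,0,-0.02],[0,0,0],1],[[0,0,-0.03],[0,0,0],1],[[0,0,-0.03],[0,0,0],1],[[0,0,0],[0,0,0],1],[[-0.02,-0.02,0],[0,0,0],1],[[-0.033,-0.032,0],[0,0,0],1],[[-0.033,-0.032,0],[0,0,0],1],[[-0.033,-0.032,0],[0,0,0],1]]'
python3 -m inch '[[[-0.033,-0.032,0],[0,0,0],1],[[-0.033,-0.032,0],[0,0,0],1],[[-0.033,-0.032,0],[0,0,0],1],[[-0.033,-0.032,0],[0,0,0],1],[[-0.033,-0.032,0],[0,0,0],1],[[-0.033,-0.032,0],[0,0,0],1],[[-0.015,-0.011,0],[0,0,-6.1],1],[[0,0,0],[0,0,-6.2],1]]'
python3 -m inch '[[[0,0,0],[0,0,0],1],[[0,0,0],[0,0,0],1],[[0,0,0],[0,0,0],1]]'
python3 - <<'E'
from h import *
s=sense();print(s['tcp_pos'],s['orientation'],s['wrist_force'],s['joint_pos'])
print(tool_delta(np.array([452.8,-226.4,4.5])-s['tcp_pos'],s))
# corner: line fits on the first picture's frame outline (z=38)
Q=np.load('frame.npy');a=np.array
def fit(p,q,lo=.08,hi=.92):
    d=(q-p)/np.linalg.norm(q-p);n=a([-d[1],d[0]]);t=(Q-p)@d/np.linalg.norm(q-p)
    m=(abs((Q-p)@n)<5)&(t>lo)&(t<hi);vx,vy,x,y=cv2.fitLine(Q[m].astype(np.float32),cv2.DIST_HUBER,0,.01,.01).ravel();return a([vx,vy]),a([x,y])
X=lambda l,m:l[1]+l[0]*np.linalg.solve(np.c_[l[0],-m[0]],m[1]-l[1])[0]
so=fit(a([554.,-101]),a([579.,-337]));si=fit(a([516.,-143]),a([541.,-341]));po=fit(a([554.,-101]),a([321.,-126]));pi=fit(a([516.,-143]),a([323.,-162]))
print('inner',X(si,pi),'outer',X(so,po),[np.arctan2(*l[0][::-1]) for l in(so,si,po,pi)])
E
```

```text
time: 16.18
tcp_pos: [472.6, 65.7, 94.0]
orientation: [-3.139, -0.002, 2.255]
wrist_force: [-0.0, -0.6, -4.2]
opening: 21.9
grip_force: 40.0
time: 17.18
tcp_pos: [450.4, -227.5, 94.0]
orientation: [-3.141, -0.003, 2.47]
wrist_force: [0.1, 0.9, -5.2]
opening: 21.7
grip_force: 40.0
time: 17.55
tcp_pos: [451.6, -225.9, 95.8]
orientation: [-3.142, -0.001, 2.469]
wrist_force: [1.4, -0.1, -4.1]
opening: 21.8
grip_force: 40.0
[ 451.64144071 -225.94349307   95.77479125] [-3.14157299e+00 -7.61320503e-04  2.46882506e+00] [ 1.35456943 -0.0752388  -4.07998183] [-6.99272001e-01  1.78587593e-01  1.88294738e+00 -4.51441773e-05
  1.08081822e+00 -1.59727948e+00]
[-1.26007189  0.36672028 91.27385119]
inner [ 521.12805 -143.03836] outer [ 555.6305  -101.91399] [np.float32(-1.4704891), np.float32(-1.4691838), np.float32(0.10008852), np.float32(0.10318292)]
```

The line fits put the corner near (520.5,−144.4) with a rotation of 0.101 rad, which agrees. I'll lower the square inside the corner with about 12 mm clearance.

```bash
python3 -m inch '[[[0,0,0.03],[0,0,0.3],1],[[0,0,0.03],[0,0,0],1],[[0,0,0.018],[0,0,0],1],[[0,0,0.006],[0,0,0],1],[[0,0,0.003],[0,0,0],1],[[0,0,0],[0,0,0],1],[[0,0,0],[0,0,0],1]]'
```

```text
time: 18.42
tcp_pos: [452.4, -226.9, 10.0]
orientation: [-3.142, 0.001, 2.464]
wrist_force: [-0.0, 0.3, -5.0]
opening: 21.8
grip_force: 40.0
```

```bash
python3 -m inch '[[[0,0,0.002],[0,0,0],1],[[0,0,0.002],[0,0,0],1],[[0,0,0.0015],[0,0,0],1],[[0,0,0],[0,0,0],1]]'
python3 -m inch '[[[0,0,0.001],[0,0,0],1],[[0,0,0],[0,0,0],1]]'
```

```text
time: 18.92
tcp_pos: [451.8, -226.5, 4.5]
orientation: [-3.141, -0.0, 2.464]
wrist_force: [-3.8, 2.1, 5.0]
opening: 21.5
grip_force: 40.0
time: 19.18
tcp_pos: [451.8, -226.5, 4.4]
orientation: [-3.141, -0.001, 2.464]
wrist_force: [-8.1, 4.9, 16.2]
opening: 21.7
grip_force: 40.0
```

```bash
python3 -m inch '[[[0,0,-0.001],[0,0,0],1],[[0,0.004,0],[0,0,0],1],[[0,0.004,0],[0,0,0],1],[[0,0.004,0],[0,0,0],1],[[0,0.003,0],[0,0,0],1],[[0,0,0],[0,0,0],1]]'
python3 -m inch '[[[0,0.001,0],[0,0,0],1],[[0,0.001,0],[0,0,0],1],[[0,0,0],[0,0,0],1]]'
```

```text
time: 19.92
tcp_pos: [462.2, -215.8, 4.4]
orientation: [-3.141, 0.002, 2.464]
wrist_force: [-1.6, -3.3, 4.8]
opening: 21.9
grip_force: 40.0
time: 20.3
tcp_pos: [463.0, -214.5, 4.4]
orientation: [-3.141, 0.002, 2.464]
wrist_force: [-3.4, -5.0, 5.2]
opening: 21.6
grip_force: 40.0
```

```bash
python3 -m inch '[[[0,0.001,0],[0,0,0],1],[[0,0.001,0],[0,0,0],1],[[0,0,0],[0,0,0],1]]'
python3 -m inch '[[[0,0.001,0],[0,0,0],1],[[0,0.001,0],[0,0,0],1],[[0,0,0],[0,0,0],1]]'
```

```text
time: 20.68
tcp_pos: [464.3, -213.0, 4.5]
orientation: [-3.141, 0.002, 2.464]
wrist_force: [-3.8, -4.7, 5.2]
opening: 21.4
grip_force: 40.0
time: 21.05
tcp_pos: [465.0, -211.9, 4.4]
orientation: [-3.139, 0.002, 2.464]
wrist_force: [-6.6, -8.7, 5.6]
opening: 21.5
grip_force: 40.0
```

```bash
python3 -m inch '[[[0,0.001,0],[0,0,0],1],[[0,0.001,0],[0,0,0],1],[[0,0,0],[0,0,0],1]]'
python3 -m inch '[[[0,0.001,0],[0,0,0],1],[[0,0,0],[0,0,0],1]]'
python3 - <<'E'
from bench import *
s=sense();print(s['tcp_pos'],s['orientation'],s['torque'],s['wrist_force'])
E
```

```text
time: 21.42
tcp_pos: [465.5, -211.8, 4.5]
orientation: [-3.137, 0.002, 2.464]
wrist_force: [-11.6, -14.9, 6.3]
opening: 21.9
grip_force: 40.0
time: 21.68
tcp_pos: [466.1, -211.7, 4.6]
orientation: [-3.136, 0.003, 2.465]
wrist_force: [-11.8, -17.4, 6.0]
opening: 21.5
grip_force: 40.0
[ 466.07027153 -211.70077462    4.63062687] [-3.13634798e+00  2.54311277e-03  2.46451066e+00] [-2.45484612  1.85192038 -0.05849983] [-11.84045052 -17.42561282   5.99498445]
```

Both reaction components are up, at about 13 N on the stud and 16 N on the plate. I'll check the seating by eye.

```bash
python3 -m inch '[[[0,0.001,0],[0,0,0],1],[[0,0,0],[0,0,0],1],[[0,0,0],[0,0,0],1]]'
python3 - <<'E'
from h import *
a=grab_frame('scene')['frame'];b=grab_frame('top')['frame']
A=cv2.resize(a[170:265,240:340],(400,380),interpolation=3);B=cv2.resize(b[180:285,325:425],(400,420),interpolation=3)
o=np.zeros((420,800,3),np.uint8);o[:380,:400]=A;o[:,400:]=B
cv2.imwrite('pics/seat.png',o[:,:,::-1])
E
```

```text
time: 22.05
tcp_pos: [466.7, -211.5, 4.7]
orientation: [-3.136, 0.003, 2.464]
wrist_force: [-13.8, -19.2, 6.3]
opening: 21.7
grip_force: 40.0
```

View pics/seat.png

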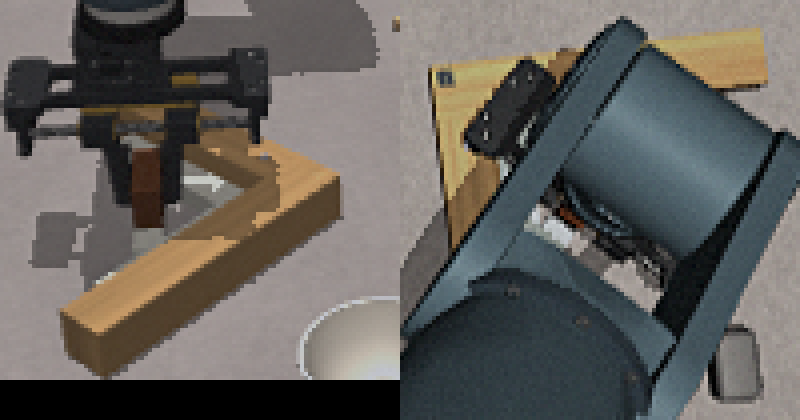

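The square is in the corner with its legs along both timbers, and nothing nearby is disturbed. As a test I'll nudge it towards the stud alone to confirm firm contact there.

```bash
python3 -m inch '[[[-0.0007,0.0007,0],[0,0,0],1],[[-0.0007,0.0007,0],[0,0,0],1],[[0,0,0],[0,0,0],1],[[0,0,0],[0,0,0],1]]'
python3 -m inch '[[[-0.0007,0.0007,0],[0,0,0],1],[[0,0,0],[0,0,0],1],[[0,0,0],[0,0,0],1]]'
python3 - <<'E'
from bench import *
s=sense();print(s['tcp_pos'],s['orientation'],s['wrist_force'],s['torque'])
E
```

```text
time: 22.65
tcp_pos: [467.1, -211.3, 4.7]
orientation: [-3.134, 0.0, 2.464]
wrist_force: [-21.3, -20.3, 11.5]
opening: 21.7
grip_force: 40.1
time: 23.02
tcp_pos: [467.1, -211.3, 4.6]
orientation: [-3.133, -0.001, 2.465]
wrist_force: [-25.2, -21.4, 15.5]
opening: 21.2
grip_force: 40.1
[ 467.06117525 -211.26773072    4.594226  ] [-3.13310804e+00 -1.45067179e-03  2.46456706e+00] [-25.17997927 -21.36079342  15.46126492] [-3.15074808  3.72174777 -0.29067916]
```

Contact is firm on both faces (about 25 N and 21 N), yaw matches and tilt is under 0.01 rad, so I'm handing in.

```bash
python3 -c "
from bench import *
print(sign_off())"
```

```text
the job is handed in; nothing more can be done
None
```

I handed in with the hasp at about 1.75 rad and the square held in the corner (40 N grip, about 21–25 N against each timber); the handed-in verdict isn't shown, and the fingertips really sit about 29 mm higher than the stated tool frame, which I corrected for after the first hasp grip slipped.

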